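# Load the rod comb into the separator dock

## Task

Pull the dock's front door right down, take the comb with six rods from its cradle and lower it, without dropping it, into the dock so that all six rods go fully into their six holes and its plate lies flat on the block, then let go and push the door back up until it is fully shut, with its lip over the comb. Leave the four-rod comb and everything else on the bench where they are.

Things in the scene. Friction and masses are not known exactly. Their poses are not given: they have to be found in the camera images.
- dock_seat (a point): Middle of the hole row, on the top face of the fixed dock's white block (60 mm above the bench). z up, y along the row, -x out of the front (door side, roughly to the robot). Six round holes 17 mm wide, slightly chamfered, 46 mm deep, at y = -65, -39, -13, 13, 39, 65 mm. The comb fits either way round.
- dock: The fixed dock: a white block 76 (x) x 190 (y) mm, top 60 mm above the bench, on a grey base 100 x 240 x 10 mm. Origin on the bench right below dock_seat, same axes.
- door_hinge (a point): The door's hinge line (along the dock's y), 42 mm in front of dock_seat and 20 mm above the bench; same axes as dock_seat.
- door (a joint): Angle of the front door, hinged at its bottom: 0 = upright and shut, growing as its top comes down to the front, stopped at 1.1 rad. Stays where left (friction, about 2 N at the bar). Panel 168 wide, 6 thick, 63 mm high above the hinge; at its top a 5 mm lip reaches 27 mm inwards over the block, 16 mm above it when shut, so the comb goes in only with the door down and is then held by the lip.
- door_bar (a point): Middle of the door's round steel pull bar, 10 mm thick, 110 mm long along the dock's y, 105 mm from the hinge line, in the panel's plane 42 mm above its top edge (125 mm above the bench when shut), on two 8 mm posts 100 mm apart. Can be hooked or pinched from above. Moves with the door.
- comb_grip (a point): Six-rod comb, about 220 g: centre of its upright grip fin, 14 (x) x 70 (y) x 40 (z) mm; grip it across the 14 mm. y along the comb, z up. Below the fin a white plate 44 (x) x 180 (y) x 12 mm, underside 32 mm below this point. Starts 90 mm above the bench, hanging in the left or the right cradle. Seated in the dock this point is 32 mm above dock_seat.
- comb_tips (a point): Middle of the row of the comb's rod tips, 77 mm below comb_grip, same axes. Six steel rods 14 mm thick stand 45 mm out of the plate's underside, 26 mm apart along y, tapering over the last 8 mm to 8 mm. Their round ends also show on top of the plate, beside the fin.
- cradle_a: Fixed grey cradle, base 70 (x) x 180 (y) x 8 mm with an upright wall 50 (x) x 8 (y) mm, 58 mm high, at each end of y; open at the sides. The six-rod comb hangs in it, its plate on the end walls. Origin under its centre.
- wide_comb_grip (a point): A second comb in another, identical cradle, with the same plate and fin but only four thicker rods (20 mm, 42 mm apart): it does not fit the dock. Same point and axes. Leave it in its cradle.
- tube_rack: White foam rack of blue-capped tubes, 100 x 160 x 111 mm; origin under its centre. Leave alone.
- reagent: Amber bottle, 64 mm in diameter, 150 mm high; origin under its centre. Leave alone.
- beaker: Glass beaker, 70 mm in diameter, 90 mm high; origin under its centre. Leave alone.
- petri: Clear closed dish, 90 mm in diameter, 15 mm high; origin under its centre. Leave alone.
- slide_box: Black slide box, 75 x 110 x 32 mm; origin under its centre. Leave alone.
- jar: White jar, 60 mm in diameter, 70 mm high; origin under its centre. Leave alone.
There are look-alikes about, which are no part of the job. Leave any pink look-alike of the part that bears comb_grip alone.

How it is judged:
On the way, in this order (a step that is already met when the one before it is completed fails the run):
1. the door is pulled down, at least 0.8 rad from shut (value of joint door above 0.8 rad), for 0.1 s.
2. all six rods are fully in their holes and the comb's plate lies on the block (z of comb_grip in the frame of dock_seat below 0.035 m and horizontal distance between comb_grip and dock_seat below 0.006 m and angle between the y axis of comb_grip and the y axis of dock_seat, either way round below 0.07 rad and angle between comb_grip's own z axis and vertical below 0.06 rad), for 0.2 s.
At the end, for the whole second after the job is handed in: The comb is at rest in the dock: its grip centre less than 35 mm above dock_seat (32 is fully home) and within 6 mm of it sideways, along the hole row to 0.07 rad, upright to 0.06 rad; the door is shut to less than 0.08 rad (all of step 2 and value of joint door below 0.08 rad and linear speed of comb below 0.02 m/s); the robot touches nothing.
It fails at once if the comb is dropped (falls free of the fingers faster than 0.5 m/s) (linear speed of comb above 0.5 m/s and contact force between the fingers and comb below 0.05 N).
It fails at once if the four-rod comb is moved by more than 30 mm (distance of wide_comb_grip from where it was at the start of the episode above 0.03 m).
It fails at once if a bystander on the bench is moved by more than 30 mm (distance of any of tube_rack, reagent, beaker, petri, slide_box, jar from where it was at the start of the episode above 0.03 m).
It also fails if it takes over 69 s, if anything falls off the work surface, if the arm or the gripper's body presses on something with over 40 N, if the wrist force passes 120 N, or if a joint passes its speed limit or range.

## Robot

A 7-joint arm with a two-finger parallel gripper is mounted at the origin on the work surface. World frame = base frame: x ahead of the robot, y to its left, z up, the work surface at z = 0. Lengths are in m, angles in rad, forces in N, time in s.
With the tool pointing down it reaches from about 0.4 to 0.925 m from the base axis. Payload 5.6 kg.
Tool frame: the origin (TCP) lies at the very end of the fingers, on their centre line; the grasp point (between the pads) lies 19 mm behind it; y points along the fingers, z is the direction in which the jaws open and shut, and the axes are right-handed (so a half turn about y gives the same grasp; the last joint's range is limited). The gripper opens to 85 mm and grips with 20 to 120 N. Pads are 22 mm wide; open, the fingers measure 114 mm over their backs; the gripper's body (76 mm by 85 mm) begins 54 mm behind the grasp point. The pads swing forward as they close: fully open they stand 13 mm farther back than shut.
Start: joints at [-1.392, 0.468, -0.012, 1.603, 0.006, 1.071, -0.056], TCP at [0.143, 0.634, 0.231] pointing down, gripper open.
Joint ranges: [-2.53, 2.53], [-0.31, 2.02], [-1.57, 1.55], [0.28, 2.44], [-1.29, 4.43], [0.15, 1.84], [-2.92, 2.92]. Speed limits (rad/s): [2.57, 2.57, 3.14, 3.14, 3.14, 3.14, 3.14].

## Interface

Orientations are given as a unit quaternion [w, x, y, z].
In Python, from cell import bot gives the robot as it stands. Calls block until the motion is done:
- bot.movep(position, orientation): joint-space move of the TCP to a pose.
- bot.move_linear(position, attitude=None, vel=0.15, stop_force=None): straight line of the TCP; attitude=None keeps the orientation; vel is the mean speed in m/s. With stop_force (N) it stops when the force on the tool has changed by that much, and returns True; else False.
- bot.movej(angles): joint-space move.
- bot.command_gripper(opening): finger opening in m; the grip force is fixed at half the most; returns when the fingers have stopped.
- bot.sleep(seconds).
- bot.inverse_kinematics(position, orientation): joint angles nearest the present ones, or None.
- bot.get_image(name): name is "scene" or "top" or "wrist"; returns the picture (480x640x3 uint8, red, green, blue); there is no depth.
- bot.camera_params(name): a dict with "mtx" (3x3 intrinsics, pixels), "rvec" (rotation vector, rad) and "tvec" (3), from world to camera coordinates, as OpenCV has them; the wrist camera has in their place "T_tool_cam" (4x4, takes a point from camera to tool coordinates, whose origin is the TCP and whose axes are the tool frame's). Camera axes: x right, y down, z forward; pixel columns grow to the right and rows downward; lengths in m; the calibration is good to about 2 mm. A picture is of the moment at which its call begins: read the wrist's pose just before it. camera_params takes no time and is no camera call.
A pose or a line that the arm cannot do raises bot.IKError and nothing moves.
- bot.close_job(): hands the job in, once; it reports no verdict.
Trained networks look in the newest picture that a camera, given by its name, has taken for a name from the list of things; names that differ only in an ending like _2 or _b are one class to them, and where a whole thing is asked for, a point or a joint stands for the part that bears it (a point fixed in the world has none). Each returns a list of dicts, best first, with "conf" (0 to 1); they miss things now and then, are a little off and sometimes report something else, mostly with a low value. They report only what shows in the picture. A call takes as long as a camera call. They do not tell look-alikes from the thing itself.
- bot.recognise(camera, thing): "location" ([x, y, z] in m, in world coordinates, good to about 4 mm: the middle of the surface that is visible of it).
- bot.outline_of(camera, thing): "mask" (480x640 bool, what is visible of it).
- bot.spot_point(camera, thing): "location" ([x, y, z] in m, in world coordinates, good to about 4 mm: a listed point, or the origin of a listed thing).
Readings, each from a call of its own:
- bot.current_time(): time.
- bot.current_joint_pos(): joint angles.
- bot.current_joint_velocities(): joint speeds.
- bot.current_effort(): joint torques, N m.
- bot.current_tool_pos(): TCP position.
- bot.current_tcp_rot(): TCP orientation.
- bot.current_ft_force(): force on the tool from outside, world axes, zero at the start.
- bot.current_wrist_torque(): the same for the moment, N m.
- bot.current_grip_width(): finger opening in m.
Only numpy, scipy, OpenCV 4.12 (cv2) and the standard library are available. Lean on these libraries where they do the work, as an engineer would, in place of code of your own. Each camera call takes 0.05 s, during which the arm holds its last target. There are 200 camera calls.

## Working session

There is one attempt and no reset: what is moved stays moved. The work goes in short steps, each a Python script; the robot and the scene stay as the last script left them, time stands still between calls to the robot, and variables do not carry over. Pictures are saved under pics/ and viewed, about 8 in all and at most 12, crops included, and the job is handed in when it is done.

```bash
mkdir -p pics; ls; python3 - <<'E'
from cell import bot
import cv2,numpy as np
for c in ("scene","top"):
    im=bot.get_image(c); cv2.imwrite(f"pics/{c}0.png",im[...,::-1])
    for t in ("dock_seat","door_hinge","door_bar","comb_grip","comb_tips","wide_comb_grip","cradle_a","dock"):
        print(c,t,[(np.round(d["location"],3).tolist(),round(d["conf"],2)) for d in bot.spot_point(c,t)][:4])
    P=bot.camera_params(c); print(np.round(P["mtx"],1).tolist(), (-cv2.Rodrigues(P["rvec"])[0].T@np.array(P["tvec"]).reshape(3)).round(3))
print(bot.current_time(),bot.current_tool_pos(),bot.current_tcp_rot())
E
```

```text
pics
scene dock_seat [([0.627, -0.027, 0.06], 0.66)]
scene door_hinge [([0.584, -0.03, 0.019], 0.8)]
scene door_bar [([0.58, -0.035, 0.121], 0.81)]
scene comb_grip [([0.54, -0.397, 0.092], 0.95), ([0.32, -0.391, 0.078], 0.64), ([0.581, -0.031, 0.12], 0.34)]
scene comb_tips [([0.542, -0.399, 0.009], 0.6), ([0.318, -0.387, 0.002], 0.59)]
scene wide_comb_grip [([0.49, 0.363, 0.091], 0.68)]
scene cradle_a [([0.539, -0.399, -0.0], 0.72)]
scene dock [([0.629, -0.024, 0.0], 0.93)]
[[448.4, 0.0, 320.3], [0.0, 448.4, 236.9], [0.0, 0.0, 1.0]] [1.073 0.705 0.856]
top dock_seat [([0.627, -0.022, 0.058], 0.67)]
top door_hinge [([0.585, -0.031, 0.021], 0.76), ([0.628, -0.021, 0.059], 0.29)]
top door_bar [([0.582, -0.032, 0.122], 0.58)]
top comb_grip [([0.54, -0.398, 0.086], 0.76), ([0.319, -0.388, 0.076], 0.64)]
top comb_tips [([0.54, -0.398, -0.001], 0.6)]
top wide_comb_grip [([0.492, 0.364, 0.091], 0.88)]
top cradle_a [([0.537, -0.4, -0.002], 0.76)]
top dock [([0.625, -0.027, 0.001], 0.59)]
[[493.9, 0.0, 321.8], [0.0, 493.9, 243.2], [0.0, 0.0, 1.0]] [ 0.479 -0.012  1.235]
0.9 [0.14301358 0.63407881 0.23131948] [ 0.70278219 -0.70273727  0.07828194 -0.07829087]
```

View pics/scene0.png

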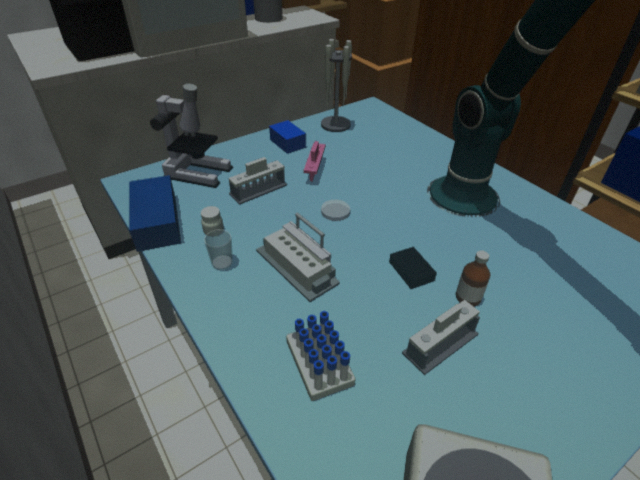

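View pics/top0.png

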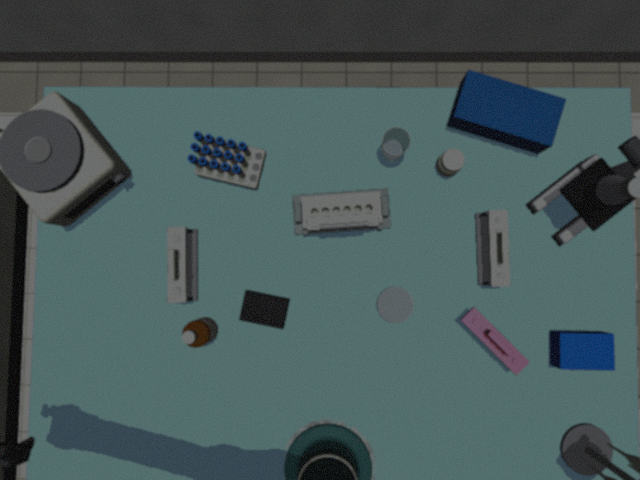

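Candidates, by pixel in the scene image:
- White comb at (257,178): a row of thin rods. It fits the six-rod comb.
- White comb at (442,333): fewer, thicker rods in the left cradle. This is the four-rod comb.
- Pink piece at (315,158): lies on the bench. A look-alike, leave it alone.

Next I'll confirm with a crop, and measure yaws and reach.

```bash
cat > h.py <<'E'
from cell import bot
import cv2,numpy as np
from scipy.spatial.transform import Rotation as R
def quat(yaw,tilt=0,flip=1):
    """tool y down, z = flip*(x axis of thing at yaw); tilt: body leans towards thing's -x"""
    z=flip*np.array([1,0,0.]); y=np.array([0,0,-1.]); M=np.c_[np.cross(y,z),y,z]
    r=R.from_euler('z',yaw)*R.from_euler('y',-tilt)*R.from_matrix(M)
    q=r.as_quat(); return np.r_[q[3],q[:3]]
def wcam():
    p=np.array(bot.current_tool_pos()); q=np.array(bot.current_tcp_rot())
    T=np.eye(4); T[:3,:3]=R.from_quat(np.r_[q[1:],q[0]]).as_matrix(); T[:3,3]=p
    C=bot.camera_params("wrist"); return np.array(C["mtx"]),T@np.array(C["T_tool_cam"])
def cam(name):
    if name=="wrist": return wcam()
    C=bot.camera_params(name); Rm=cv2.Rodrigues(np.array(C["rvec"]))[0]; T=np.eye(4); T[:3,:3]=Rm.T; T[:3,3]=-Rm.T@np.array(C["tvec"]).reshape(3)
    return np.array(C["mtx"]),T
def toplane(K,T,uv,z):
    uv=np.atleast_2d(uv).astype(float); d=np.c_[uv,np.ones(len(uv))]@np.linalg.inv(K).T@T[:3,:3].T
    return T[:3,3]+d*((z-T[2,3])/d[:,2])[:,None]
def proj(K,T,P):
    p=(np.atleast_2d(P)-T[:3,3])@T[:3,:3]; p=p@K.T; return p[:,:2]/p[:,2:]
E
python3 - <<'E'
from h import *
s=cv2.imread("pics/scene0.png"); a=cv2.resize(s[145:205,215:335],None,fx=6,fy=6,interpolation=2)[:, :480]
b=cv2.resize(s[295:375,395:490],None,fx=3.2,fy=4.5,interpolation=2)
cv2.imwrite("pics/crop.png",np.hstack([a,cv2.resize(b,(300,360))]))
print(np.round(bot.camera_params("wrist")["T_tool_cam"],3).tolist(),np.round(bot.camera_params("wrist")["mtx"],0).tolist())
K,T=cam("top"); bot.get_image("top")
for t in ("comb_grip","door_bar","dock","tube_rack"):
  for d in bot.outline_of("top",t)[:2]:
    m=np.argwhere(d["mask"])[:,::-1]; P=toplane(K,T,m,.06)[:,:2].astype(np.float32)
    print(t,round(d["conf"],2),cv2.minAreaRect(P))
for nm,p in dict(dock=[.6,-.03,.32],bar=[.6,-.03,.1],comb=[.54,-.4,.08],combup=[.54,-.4,.3],front=[.48,-.03,.05]).items():
  for f in (1,-1):
   for t in (0,.6):
    q=bot.inverse_kinematics(p,quat(0.05,t,f)); print(nm,f,t,None if q is None else np.round(q,2))
E
```

```text
[[0.001, 0.951, 0.309, -0.079], [0.0, -0.309, 0.951, -0.142], [1.0, -0.001, -0.001, 0.0], [0.0, 0.0, 0.0, 1.0]] [[431.0, 0.0, 324.0], [0.0, 431.0, 238.0], [0.0, 0.0, 1.0]]
comb_grip 0.97 ((0.5378804206848145, -0.3944132328033447), (0.17965343594551086, 0.04936058074235916), 1.0857654809951782)
comb_grip 0.85 ((0.32074466347694397, -0.38473787903785706), (0.18121038377285004, 0.04801985248923302), 45.333675384521484)
door_bar 0.7 ((0.33114030957221985, 0.3103674650192261), (0.06241084635257721, 0.08503354340791702), 30.90666389465332)
door_bar 0.6 ((0.5932366251945496, -0.02642109990119934), (0.03877658769488335, 0.17220114171504974), 5.521922588348389)
dock 0.79 ((0.6196084022521973, -0.02275199443101883), (0.09944462776184082, 0.23244689404964447), 4.5124993324279785)
dock 0.31 ((0.38543665409088135, 0.15638107061386108), (0.11290714889764786, 0.07800400257110596), 78.48881530761719)
tube_rack 0.57 ((0.742946982383728, 0.257076233625412), (0.18613678216934204, 0.10907110571861267), 77.09324645996094)
tube_rack 0.35 ((0.5378093123435974, -0.39563441276550293), (0.1801493763923645, 0.
[... 360 characters left out ...]
.89]
bar -1 0 [-0.84  1.03  1.34  1.88 -1.1   1.22 -2.21]
bar -1 0.6 [ 0.56  0.52 -0.65  2.22  2.08  0.26  1.25]
comb 1 0 [ 0.21  0.73  0.55  1.67 -0.47  0.87  1.  ]
comb 1 0.6 [ 0.79  0.6  -0.01  1.98 -1.28  0.45  1.99]
comb -1 0 [-0.17  1.16  1.33  1.7  -1.18  1.3  -1.67]
comb -1 0.6 [ 0.79  0.6  -0.01  1.98 -1.28  0.45 -1.16]
combup 1 0 [-0.04  0.59  0.97  1.51 -0.5   1.3   1.04]
combup 1 0.6 [ 0.08  0.36  0.89  1.89 -1.03  0.91  1.55]
combup -1 0 [-0.18  0.8   1.34  1.52 -0.78  1.44 -1.89]
combup -1 0.6 [-0.08  0.45  1.12  1.89 -1.14  1.02 -1.51]
front 1 0 [-0.45  0.52  0.55  2.16 -0.49  0.58  0.5 ]
front 1 0.6 None
front -1 0 [-0.94  1.02  1.34  2.18 -1.21  1.09 -2.01]
front -1 0.6 None
```

View pics/crop.png

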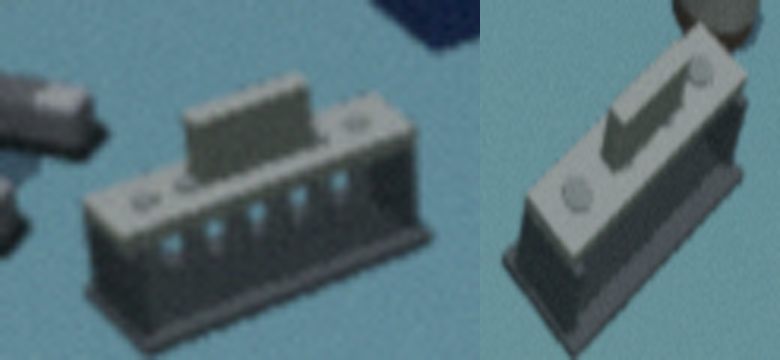

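The left crop shows six thin rods (five gaps at 172–340, 180–245), so the comb at y=-0.40 is the target. The right crop has larger rod ends, so it is the four-rod comb. Now the wrist camera goes over the dock.

```bash
python3 - <<'E'
from h import *
bot.movep([.627,.03,.33],quat(.07))
bot.sleep(.2)
K,T=wcam(); im=bot.get_image("wrist"); np.savez("w1.npz",K=K,T=T); cv2.imwrite("pics/w1.png",im[...,::-1])
for t in ("dock_seat","door_hinge","door_bar"):
    print(t,[(np.round(d["location"],4).tolist(),round(d["conf"],2)) for d in bot.spot_point("wrist",t)][:3])
print(bot.current_time(),np.round(bot.current_joint_pos(),2),bot.current_ft_force())
E
```

```text
dock_seat [([0.6288, -0.0257, 0.0603], 0.93)]
door_hinge []
door_bar [([0.5845, -0.0332, 0.1237], 0.74)]
4.3 [-0.62  0.4   0.7   1.58 -0.27  1.26  0.2 ] [-0.41894803  0.93347222  0.92145565]
```

View pics/w1.png

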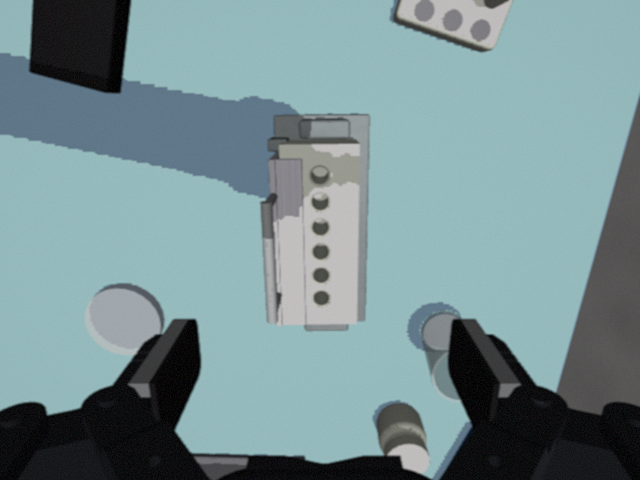

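The six holes show at (320,175) down to (321,298), and the bar runs from (268,200) to (271,322). I'll refine the hole centres and check them against the 26 mm pitch.

```bash
cat >> h.py <<'E'
def dots(im,guess,K,T,z,r=13,dark=True):
    """sub-pixel centres of round spots near guesses -> world points at height z"""
    g=cv2.cvtColor(im,cv2.COLOR_BGR2GRAY).astype(float); out=[]
    for u,v in guess:
        for _ in range(3):
            u0,v0=int(round(u)),int(round(v)); w=g[v0-r:v0+r+1,u0-r:u0+r+1]
            yy,xx=np.mgrid[-r:r+1,-r:r+1]; disc=xx**2+yy**2<=r*r
            lo,hi=np.percentile(w[disc],[5,75]); m=((w<(lo+hi)/2) if dark else (w>(lo+hi)/2))&disc
            u,v=u0+xx[m].mean(),v0+yy[m].mean()
        out.append((u,v))
    return np.array(out),toplane(K,T,out,z)
def rowfit(P):
    c=P[:,:2].mean(0); d=np.linalg.svd(P[:,:2]-c)[2][0]; d*=np.sign(d[1]); s=(P[:,:2]-c)@d
    return c,np.arctan2(-d[0],d[1]),np.round(np.diff(np.sort(s))*1e3,1)
E
python3 - <<'E'
from h import *
D=np.load("w1.npz"); K,T=D["K"],D["T"]; im=cv2.imread("pics/w1.png")
uv,P=dots(im,[(320,175),(320,201),(320,227),(321,251),(321,275),(321,298)],K,T,.06,r=12)
print(uv.round(1).tolist(),rowfit(P))
print(toplane(K,T,[(268,201),(271,322)],.125).round(4))
E
```

```text
[[318.7, 178.1], [319.7, 203.4], [320.1, 227.8], [320.3, 251.3], [320.5, 274.8], [320.9, 297.6]] (array([ 0.62724486, -0.0255908 ]), np.float64(0.08248504502231414), array([25.9, 25.7, 24.9, 24.9, 24.8]))
[[ 0.5814  0.0265  0.125 ]
 [ 0.5874 -0.0849  0.125 ]]
```

```bash
cat >> h.py <<'E'
SEAT=np.array([.6275,-.0252,.06]); YAW=.07
def setdock(): 
    X=np.array([np.cos(YAW),np.sin(YAW),0]); Z=np.array([0,0,1.]); return X,Z,SEAT-.042*X-.04*Z
def bar(th):
    X,Z,H=setdock(); return H+.105*(-np.sin(th)*X+np.cos(th)*Z)
def hook(th,off,dep,k=.4):
    """TCP pose with the finger 'off' behind the bar (dock side), tip 'dep' past it"""
    X,Z,H=setdock(); a=k*th
    return bar(th)+off*(np.cos(a)*X+np.sin(a)*Z)+dep*(np.sin(a)*X-np.cos(a)*Z),quat(YAW,a)
E
python3 - <<'E'
from h import *
ths=np.linspace(0,1.12,9)
for k in (.6,.4,.25): print(k,[bot.inverse_kinematics(*hook(t,.018,.018,k)) is not None for t in ths])
bot.command_gripper(0)
p,q=hook(0,.030,.018); bot.movep(p+[0,0,.06],q); print(bot.move_linear(p,q,.15,stop_force=15))
p,q=hook(0,.018,.018); print("touch",bot.move_linear(p,q,.05,stop_force=15),bot.current_tool_pos()-p,bot.current_ft_force())
for c in ("scene",): cv2.imwrite("pics/s1.png",bot.get_image(c)[120:420,150:550,::-1].repeat(2,0).repeat(2,1))
print(bot.current_time())
E
```

```text
0.6 [True, True, True, True, True, True, True, True, False]
0.4 [True, True, True, True, True, True, True, True, True]
0.25 [True, True, True, True, True, True, True, True, True]
False
touch False [-1.51249383e-05  9.82258082e-05  6.49897674e-04] [0.45887854 0.54796516 0.55262048]
6.7833
```

View pics/s1.png

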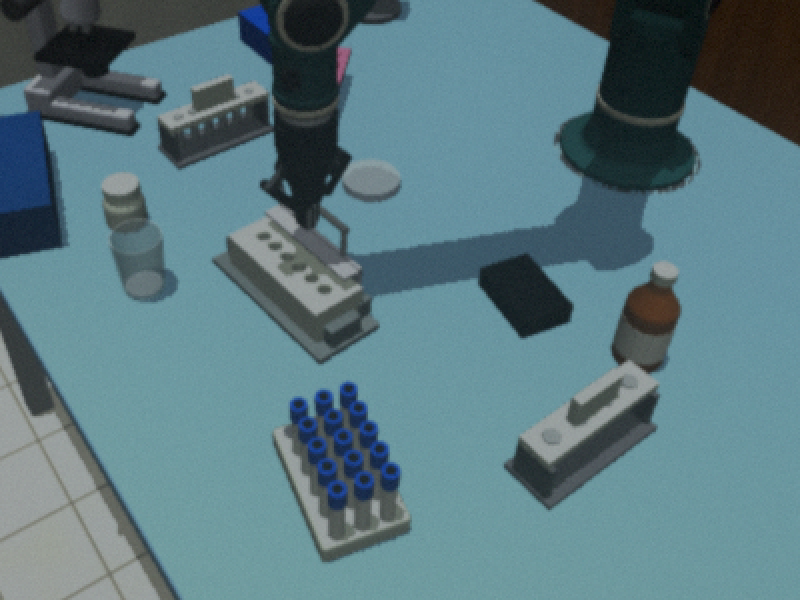

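The closed fingers are behind the bar near (310,215). Now I pull the door along its arc.

```bash
python3 - <<'E'
from h import *
for t in np.linspace(0.15,1.12,7):
    p,q=hook(t,.016,.018); s=bot.move_linear(p,q,.12,stop_force=30); print(round(t,2),s,np.round(bot.current_ft_force(),1))
    if s: break
bot.sleep(.1)
bot.get_image("scene"); 
print([(np.round(d["location"],4).tolist(),round(d["conf"],2)) for d in bot.spot_point("scene","door_bar")][:3],[np.round(bar(t),3).tolist() for t in (.9,1,1.1)])
# retreat: back off behind bar, then up
X,Z,H=setdock(); p=np.array(bot.current_tool_pos()); bot.move_linear(p+.03*Z+.02*X,None,.15,stop_force=30); bot.move_linear(p+.15*Z+.04*X,None,.25)
bot.movep([.627,.03,.25],quat(YAW)); bot.command_gripper(.085)
bot.sleep(.2); K,T=wcam(); im=bot.get_image("wrist"); np.savez("w2.npz",K=K,T=T); cv2.imwrite("pics/w2.png",im[...,::-1])
for t in ("dock_seat","door_bar"):
    print(t,[(np.round(d["location"],4).tolist(),round(d["conf"],2)) for d in bot.spot_point("wrist",t)][:3])
g=proj(K,T,[SEAT])[0].astype(int); print(g)
x0=max(g[0]-150,0); y0=max(g[1]-150,0); c=im[y0:y0+200+50,x0:x0+266]; print(x0,y0); cv2.imwrite("pics/w2c.png",cv2.resize(c,None,fx=2.4,fy=2.4,interpolation=2)[...,::-1])
print(bot.current_time())
E
```

```text
0.15 False [ 0.  -0.4  0.5]
0.31 False [ 0.3 -0.4  1.2]
0.47 False [ 0.1 -0.4  0.8]
0.64 False [0.3 0.2 0.2]
0.8 False [ 0.2 -0.3 -0.4]Traceback (most recent call last):
  File "<stdin>", line 3, in <module>
cell.IKError: the arm cannot follow that straight line within its joint ranges
```

```bash
python3 - <<'E'
from h import *
bot.get_image("scene")
for c in ("scene","top"):
    im=bot.get_image(c); print([(np.round(d["location"],4).tolist(),round(d["conf"],2)) for d in bot.spot_point(c,"door_bar")][:3])
    if c=="scene": cv2.imwrite("pics/s2.png",im[180:330,220:420,::-1].repeat(3,0).repeat(3,1))
print([np.round(bar(t),3).tolist() for t in (0,.6,.8)],bot.current_tool_pos(),np.round(bot.current_joint_pos(),2))
for k in (0,.2,.3,.4): 
  for t in (.9,1.0,1.1): print(k,t,[None if (q:=bot.inverse_kinematics(*hook(t,.016,.018,k))) is None else np.round(q,2)])
E
```

```text
[([0.5071, -0.0388, 0.0859], 0.92), ([0.5382, -0.397, 0.0917], 0.52)]
[([0.5048, -0.0382, 0.0869], 0.77)]
[[0.586, -0.028, 0.125], [0.526, -0.032, 0.107], [0.51, -0.033, 0.093]] [ 0.53280437 -0.03180543  0.08181109] [-0.29  0.4   0.35  2.24 -0.7   0.25  0.74]
0 0.9 [array([-0.51,  0.56,  0.64,  2.06, -0.53,  0.68,  0.55])]
0 1.0 [array([-0.5 ,  0.57,  0.62,  2.08, -0.54,  0.66,  0.56])]
0 1.1 [array([-0.48,  0.57,  0.6 ,  2.09, -0.55,  0.63,  0.57])]
0.2 0.9 [array([-0.41,  0.47,  0.51,  2.18, -0.6 ,  0.43,  0.63])]
0.2 1.0 [array([-0.37,  0.46,  0.46,  2.21, -0.63,  0.38,  0.66])]
0.2 1.1 [array([-0.33,  0.46,  0.4 ,  2.23, -0.66,  0.32,  0.7 ])]
0.3 0.9 [array([-0.32,  0.42,  0.4 ,  2.24, -0.67,  0.3 ,  0.71])]
0.3 1.0 [array([-0.25,  0.42,  0.31,  2.27, -0.73,  0.22,  0.78])]
0.3 1.1 [array([-0.17,  0.43,  0.22,  2.3 , -0.87,  0.15,  0.93])]
0.4 0.9 [array([-0.18,  0.39,  0.22,  2.29, -0.81,  0.16,  0.87])]
0.4 1.0 [array([ 0.43,  0.45, -0.47,  2.29,  1.34,  0.16, -1.19])]
0.4 1.1 [array([ 0.94,  0.77, -1.1 ,  2.3 ,  1.73,  0.58, -1.39])]
```

View pics/s2.png

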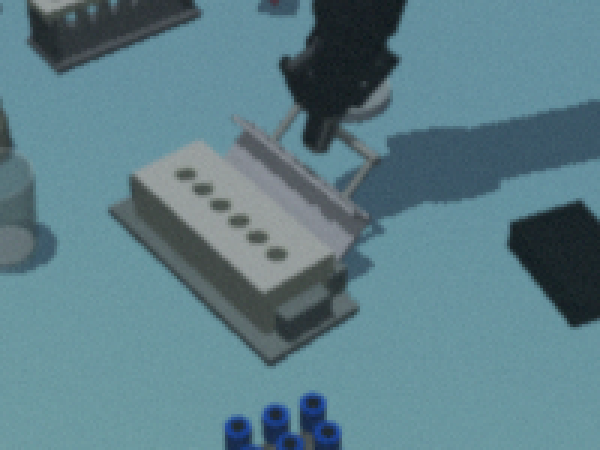

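The door is following, with the bar at (330,150) and the door about 0.85 rad down. I'll finish the pull with less tilt, which the arm can reach.

```bash
python3 - <<'E'
from h import *
for t in (.9,1.0,1.08,1.14):
    p,q=hook(t,.017,.014,.26/t); s=bot.move_linear(p,q,.1,stop_force=30); print(round(t,2),s,np.round(bot.current_ft_force(),1))
    if s: break
bot.sleep(.1)
X,Z,H=setdock(); p=np.array(bot.current_tool_pos()); bot.move_linear(p+.03*Z+.02*X,None,.15,stop_force=30); bot.move_linear(p+.15*Z+.04*X,None,.25)
bot.movep([.627,.03,.25],quat(YAW)); bot.command_gripper(.085)
bot.sleep(.2); K,T=wcam(); im=bot.get_image("wrist"); np.savez("w2.npz",K=K,T=T); cv2.imwrite("pics/w2.png",im[...,::-1])
for c,t in (("wrist","dock_seat"),("wrist","door_bar"),("top","door_bar")):
    if c=="top": bot.get_image("top")
    print(t,[(np.round(d["location"],4).tolist(),round(d["conf"],2)) for d in bot.spot_point(c,t)][:3])
g=proj(K,T,[SEAT])[0].astype(int); print(g)
x0=max(g[0]-130,0); y0=max(g[1]-125,0); c=im[y0:y0+250,x0:x0+200]; print(x0,y0); cv2.imwrite("pics/w2c.png",cv2.resize(c,None,fx=2.4,fy=2.4,interpolation=2)[...,::-1])
print(bot.current_time(),[np.round(bar(t),3).tolist() for t in (.9,1.1)])
E
```

```text
0.9 False [-0.4 -0.3 -0.9]
1.0 False [ 0.7 -0.2  0.4]
1.08 False [ 2.2  0.6 -0.4]
1.14 False [ 7.7 -0.1  0.1]
dock_seat [([0.6276, -0.0249, 0.0585], 0.59), ([0.386, 0.1631, 0.0008], 0.43)]
door_bar [([0.4938, -0.04, 0.07], 0.62)]
door_bar [([0.4916, -0.0354, 0.0656], 0.73), ([0.7439, 0.2565, -0.0004], 0.22), ([0.4014, -0.1648, -0.0038], 0.16)]
[319 269]
189 144
12.375 [[0.504, -0.034, 0.085], [0.492, -0.035, 0.068]]
```

View pics/w2c.png

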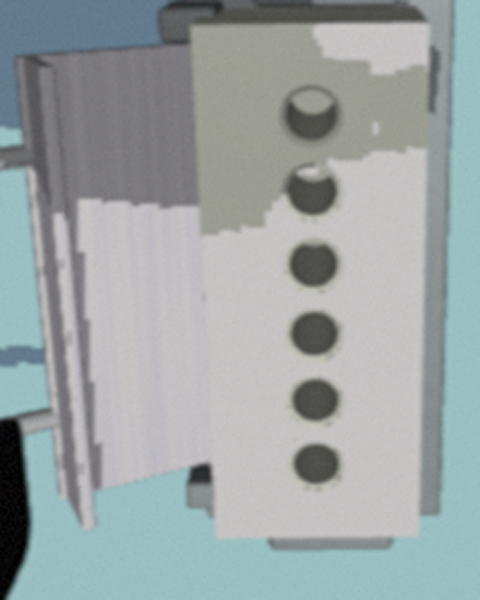

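The door is at about 1.1 rad and the holes show clearly. Next I look at the comb from the same relative viewpoint, so the calibration bias cancels.

```bash
python3 - <<'E'
from h import *
D=np.load("w2.npz"); uv=(np.array([(312,112),(312,188),(313.5,263),(314,333),(315.5,400),(317,464)])+.5)/2.4-.5+[189,144]
P=toplane(D["K"],D["T"],uv,.06); print("dock",rowfit(P))
bot.movep([.54,-.398+.055,.26],quat(.02))
bot.sleep(.2); K,T=wcam(); im=bot.get_image("wrist"); np.savez("w3.npz",K=K,T=T); cv2.imwrite("pics/w3.png",im[...,::-1])
for t in ("comb_grip",):
    print(t,[(np.round(d["location"],4).tolist(),round(d["conf"],2)) for d in bot.spot_point("wrist",t)][:3])
    for d in bot.outline_of("wrist",t)[:1]:
        m=np.argwhere(d["mask"])[:,::-1]; print(cv2.minAreaRect(toplane(K,T,m,.07)[:,:2].astype(np.float32)))
g=proj(K,T,[(.54,-.398,.07)])[0].astype(int)
x0=max(g[0]-100,0); y0=max(g[1]-125,0); c=im[y0:y0+250,x0:x0+200]; print(x0,y0); cv2.imwrite("pics/w3c.png",cv2.resize(c,None,fx=2.4,fy=2.4,interpolation=2)[...,::-1])
print(bot.current_time(),np.round(bot.current_joint_pos(),2))
E
```

```text
dock (array([ 0.6274187 , -0.02405947]), np.float64(0.0794048734861083), array([25.9, 26. , 25.9, 26.6, 25.7]))
comb_grip [([0.5412, -0.3944, 0.0871], 0.84), ([0.322, -0.3886, 0.0812], 0.67), ([0.7509, -0.2916, 0.0005], 0.57)]
((0.5395451784133911, -0.39568379521369934), (0.17899955809116364, 0.050667423754930496), 1.4837331771850586)
221 145
14.15 [-0.05  0.51  0.8   1.64 -0.39  1.16  0.86]
```

View pics/w3c.png

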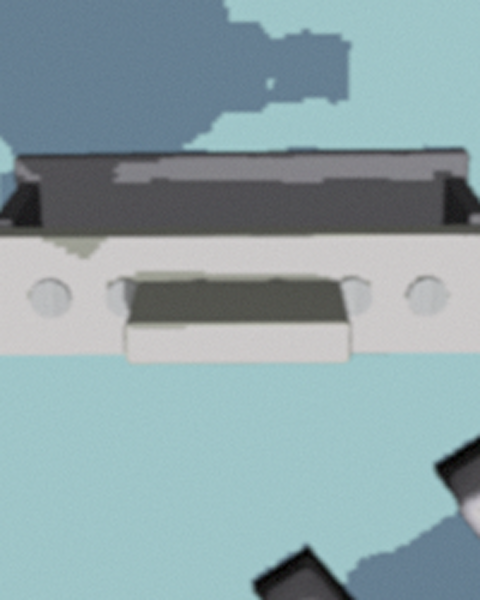

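The comb actually lies along world x, so the jaws must close along y. I'll compute its centre from the end rods (49,297) and (428,294) and from the fin top corners (127–349, 322–362).

```bash
python3 - <<'E'
from h import *
D=np.load("w3.npz"); f=lambda a:(np.array(a)+.5)/2.4-.5+[221,145]
A=toplane(D["K"],D["T"],f([(49,297),(428,294)]),.07); d=A[1]-A[0]; print("rods",A.mean(0).round(4),np.linalg.norm(d),np.arctan2(d[1],d[0]))
B=toplane(D["K"],D["T"],f([(127,323),(349,322),(349,361),(127,362)]),.11); print("fin",B.mean(0).round(4),(B.max(0)-B.min(0)).round(4),np.arctan2(*(B[1]-B[0])[[1,0]]))
for s in (1,-1):
  for z in (.25,.075):
    q=bot.inverse_kinematics([.54,-.395,z],quat(s*np.pi/2+.02)); print(s,z,None if q is None else np.round(q,2))
E
```

```text
rods [ 0.5391 -0.3955  0.07  ] 0.1305758578971374 0.029622504195120823
fin [ 0.5393 -0.3949  0.11  ] [0.0687 0.0149 0.    ] 0.025993282347683
1 0.25 [ 0.29  0.5   0.42  1.56 -0.22  1.13  2.35]
1 0.075 [ 0.35  0.69  0.34  1.67 -0.29  0.83  2.4 ]
-1 0.25 [-0.13  0.72  1.14  1.58 -0.68  1.28 -0.43]
-1 0.075 [-0.05  0.9   0.98  1.7  -0.86  1.03 -0.31]
```

```bash
sed -i 's/^SEAT=.*/SEAT=np.array([.6274,-.0241,.06]); YAW=.0785/' h.py; python3 - <<'E'
from h import *
q=quat(np.pi/2+.027); c=np.array([.5392,-.3952,.077])
bot.command_gripper(.06)
bot.movep(c+[0,0,.10],q); print(bot.move_linear(c,q,.12,stop_force=12),bot.current_tool_pos())
bot.command_gripper(0); print("w",bot.current_grip_width(),np.round(bot.current_ft_force(),1))
bot.move_linear(c+[0,0,.10],None,.12); bot.sleep(.1); print("w",bot.current_grip_width(),np.round(bot.current_ft_force(),1))
bot.move_linear(c+[0,0,.19],None,.2)
bot.movep(np.r_[SEAT[:2],.22],quat(YAW)); bot.sleep(.2)
print(np.round(bot.current_ft_force(),1),np.round(bot.current_wrist_torque(),2),bot.current_grip_width(),bot.current_time())
K,T=wcam(); im=bot.get_image("wrist"); np.savez("w4.npz",K=K,T=T)
for c_ in ("wrist","top","scene"):
    if c_!="wrist": im2=bot.get_image(c_); cv2.imwrite(f"pics/{c_}4.png",im2[...,::-1])
    for t in ("comb_grip","comb_tips","dock_seat"): print(c_,t,[(np.round(d["location"],4).tolist(),round(d["conf"],2)) for d in bot.spot_point(c_,t)][:1])
cv2.imwrite("pics/w4.png",im[...,::-1])
E
```

```text
False [ 0.53974459 -0.39566419  0.07783675]
w 0.013276043184314714 [-0.2 -0.2  2.7]
w 0.01339913625035602 [ 0.1  0.7 -2.6]
[ 0.   0.8 -2.5] [-0.02 -0.   -0.01] 0.013090907719136843 20.9667
wrist comb_grip [([0.6283, -0.0209, 0.2285], 0.75)]
wrist comb_tips []
wrist dock_seat []
top comb_grip [([0.3208, -0.3849, 0.0768], 0.64)]
top comb_tips [([0.5377, -0.3996, -0.0009], 0.72)]
top dock_seat []
scene comb_grip [([0.625, -0.0236, 0.2341], 0.81)]
scene comb_tips [([0.6316, -0.0255, 0.1533], 0.9)]
scene dock_seat [([0.6258, -0.0252, 0.0554], 0.65)]
```

View pics/w4.png

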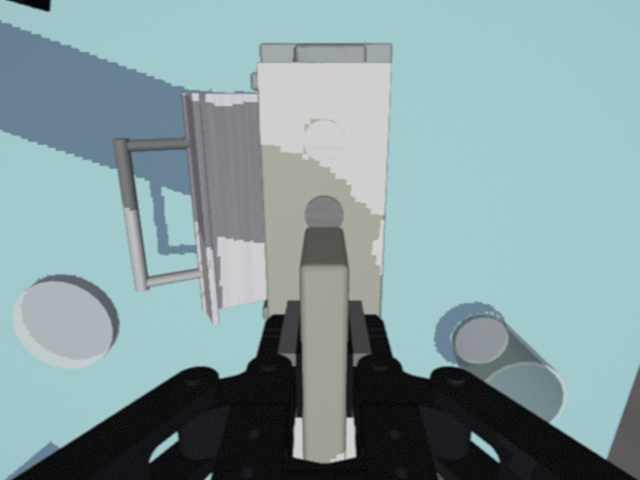

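The comb is held straight, with rod ends showing at (324,139) and (324,213). I'll work out the comb's offset along the fin from these.

```bash
python3 - <<'E'
from h import *
D=np.load("w4.npz"); z=bot.current_tool_pos()[2]-.007
A=toplane(D["K"],D["T"],[(324,139.5),(324,214)],z); Y=np.array([-np.sin(YAW),np.cos(YAW),0]); X=np.array([Y[1],-Y[0],0])
t=np.array(bot.current_tool_pos()); print(A.round(4),t, [((a-t)@Y,(a-t)@X) for a in A])
E
```

```text
[[0.6227 0.041  0.213 ]
 [0.6247 0.0151 0.213 ]] [ 0.62740065 -0.02406195  0.22000507] [(np.float64(0.06518979932119305), np.float64(0.0003937738581610711)), (np.float64(0.03921279841044213), np.float64(0.0003339632772430498))]
```

Offsets are under 0.5 mm, so I lower it.

```bash
python3 - <<'E'
from h import *
q=quat(YAW); c=SEAT.copy()
bot.move_linear(np.r_[c[:2],.135],q,.12)
for z in (.115,.1,.09,.083,.077):
    s=bot.move_linear(np.r_[c[:2],z],q,.04,stop_force=15); print(z,s,bot.current_tool_pos().round(4),np.round(bot.current_ft_force(),1),np.round(bot.current_wrist_torque(),2))
    if s: break
print(bot.current_time())
E
```

```text
0.115 False [ 0.627  -0.0246  0.1146] [ 0.2 -2.  -3.4] [-0.51  0.08  0.01]
0.1 False [ 0.6273 -0.0246  0.0994] [ 0.6 -3.1 -4.2] [-1.02 -0.22  0.03]
0.09 False [ 0.6273 -0.0245  0.0894] [ 2.1 -5.4 -5.5] [-1.32 -0.42  0.05]
0.083 False [ 0.6274 -0.0246  0.0826] [ 0.7 -5.7 -4.5] [-1.29 -0.27 -0.  ]
0.077 True [ 0.6277 -0.0249  0.0794] [-0.8 -0.1  5.8] [-0.01  0.24  0.08]
24.5333
```

Contact came at TCP z=0.0794 (0.0798 expected when seated). Release, retreat and check.

```bash
python3 - <<'E'
from h import *
bot.command_gripper(.045); print(np.round(bot.current_ft_force(),1))
bot.move_linear(np.r_[SEAT[:2],.17],quat(YAW),.15)
bot.movep([*(SEAT[:2]+[-.02,.04]),.25],quat(YAW)); bot.sleep(.1)
K,T=wcam(); im=bot.get_image("wrist"); cv2.imwrite("pics/w5.png",im[...,::-1]); np.savez("w5.npz",K=K,T=T)
for c_ in ("wrist","top","scene"):
    if c_!="wrist": bot.get_image(c_)
    for t in ("comb_grip","door_bar"): print(c_,t,[(np.round(d["location"],4).tolist(),round(d["conf"],2)) for d in bot.spot_point(c_,t)][:2])
print(bot.current_time(),bot.current_grip_width())
E
```

```text
[-0.2 -0.3 -0.1]
wrist comb_grip [([0.6278, -0.021, 0.0888], 0.79)]
wrist door_bar [([0.4967, -0.0393, 0.0689], 0.88), ([0.5856, -0.0261, 0.0172], 0.57)]
top comb_grip [([0.6262, -0.0248, 0.0913], 0.92), ([0.3217, -0.3876, 0.0774], 0.73)]
top door_bar [([0.4926, -0.0399, 0.0666], 0.58)]
scene comb_grip [([0.6274, -0.0243, 0.0924], 0.94)]
scene door_bar [([0.4912, -0.0357, 0.0645], 0.64), ([0.541, -0.3996, 0.002], 0.45)]
26.7083 0.045265304561436445
```

View pics/w5.png

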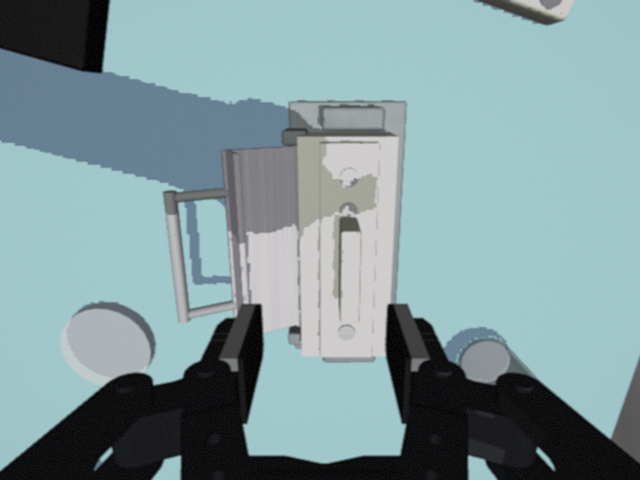

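The comb is seated: all three cameras put its grip at z≈0.09, within 1.5 mm in x. y agrees within 1 mm, except the wrist network at +3 mm. Next, push the door up from the front of the bar along its arc.

```bash
python3 - <<'E'
from h import *
ths=np.r_[1.1,np.arange(1.0,-.01,-.125),0]
for a in (.2,.12,.05,0):
    P=[hook(t,-.020,.016,a/max(t,1e-6) if t>0 else 0) for t in ths]; ok=[bot.inverse_kinematics(*p) is not None for p in P]; print(a,ok)
    if all(ok): break
X,Z,H=setdock()
bot.command_gripper(0)
p,q=hook(1.1,-.034,.016,a/1.1)
bot.movep(p+.12*Z,q); print(bot.move_linear(p,q,.15,stop_force=12))
for t in ths[1:-1]:
    p,q=hook(t,-.019,.016,a/t if t>.3 else 0); s=bot.move_linear(p,q,.1,stop_force=25); print(round(t,3),s,np.round(bot.current_ft_force(),1))
    if s: break
if not s:
    p,q=hook(0,-.010,.016,0); s=bot.move_linear(p,q,.03,stop_force=15); print("final",s,bot.current_tool_pos()-p,np.round(bot.current_ft_force(),1))
bot.get_image("scene")
print([(np.round(d["location"],4).tolist(),round(d["conf"],2)) for d in bot.spot_point("scene","door_bar")][:2],bar(0),bot.current_time())
E
```

```text
0.2 [True, True, True, True, True, True, True, True, True, True, True]
False
1.0 True [-2.7 -1.   2.1]
[([0.4948, -0.037, 0.0658], 0.79)] [ 0.58552934 -0.02739361  0.125     ] 29.3083
```

```bash
python3 - <<'E'
from h import *
X,Z,H=setdock(); a=.2
p=np.array(bot.current_tool_pos()); d=p-bar(1.1); e=np.cos(a)*X+np.sin(a)*Z; f=np.sin(a)*X-np.cos(a)*Z
off,dep=d@e,d@f; print("off",off,dep)
off=max(off,-.026)
for t in np.arange(1.05,.28,-.1):
    pp,q=hook(t,off,dep,a/t); pp=pp+(1.05-t)*.006*Z; s=bot.move_linear(pp,q,.1,stop_force=25); print(round(t,3),s,np.round(bot.current_ft_force(),1))
    if s: break
im=bot.get_image("scene"); cv2.imwrite("pics/s6.png",im[180:330,220:420,::-1].repeat(3,0).repeat(3,1))
print([(np.round(d["location"],4).tolist(),round(d["conf"],2)) for d in bot.spot_point("scene","door_bar")][:2],bot.current_tool_pos(),bot.current_time())
E
```

```text
off -0.01705559486559671 0.007913391120619413
1.05 False [-5.1 -1.7  4.4]
0.95 False [-9.7 -0.2  7. ]
0.85 False [-10.5  -0.3  10.3]
0.75 False [-11.8  -0.1  12. ]
0.65 False [-10.2   1.1  14.8]
0.55 False [-8.3  0.7 15.9]
0.45 False [-5.   0.8 12. ]
0.35 False [-2.1  0.9  8.4]
[([0.5492, -0.0329, 0.1153], 0.78)] [ 0.53721759 -0.03065335  0.11378888] 31.4667
```

View pics/s6.png

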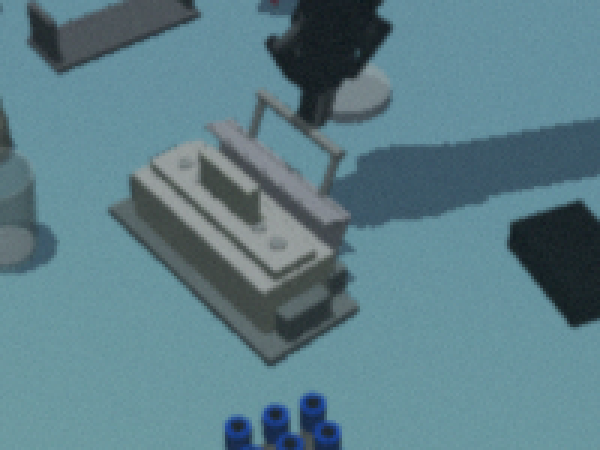

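The door is up to about 0.35 rad, with the bar at (300,125). I'll re-seat the fingers a little lower and push it shut.

```bash
python3 - <<'E'
from h import *
X,Z,H=setdock()
p=np.array(bot.current_tool_pos()); bot.move_linear(p-.012*X,None,.1); 
pp,q=hook(.35,-.032,.016,0); bot.move_linear(pp,q,.1,stop_force=12)
for t in (.25,.15,.07):
    pp,q=hook(t,-.018,.014,0); s=bot.move_linear(pp,q,.08,stop_force=20); print(t,s,np.round(bot.current_ft_force(),1))
    if s: break
pp,q=hook(0,-.008,.014,0); s=bot.move_linear(pp,q,.03,stop_force=18); print("final",s,(bot.current_tool_pos()-bar(0))@X,np.round(bot.current_ft_force(),1))
bot.sleep(.2); print(np.round(bot.current_ft_force(),1))
p=np.array(bot.current_tool_pos()); bot.move_linear(p-.03*X,None,.1); bot.move_linear(p-.04*X+.16*Z,None,.25); bot.sleep(.2)
for c in ("top","scene"):
    im=bot.get_image(c); cv2.imwrite(f"pics/{c}7.png",im[...,::-1])
    for t in ("door_bar","comb_grip"): print(c,t,[(np.round(d["location"],4).tolist(),round(d["conf"],2)) for d in bot.spot_point(c,t)][:2])
cv2.imwrite("pics/s7c.png",im[180:330,220:420,::-1].repeat(3,0).repeat(3,1))
print(bar(0),bot.current_time(),np.round(bot.current_ft_force(),1))
E
```

```text
0.25 False [ 0.3 -0.4  0.1]
0.15 False [-0.2 -0.5  1.2]
0.07 False [-0.3  0.1 -0.2]
final True -0.01914893359312836 [-1.6 -0.8  0.7]
[ 0.1 -0.3  0.2]
top door_bar []
top comb_grip [([0.3183, -0.388, 0.0768], 0.82), ([0.6291, -0.023, 0.0899], 0.77)]
scene door_bar [([0.5806, -0.0298, 0.1217], 0.84)]
scene comb_grip [([0.6291, -0.0257, 0.0932], 0.94), ([0.3158, -0.3892, 0.0785], 0.71)]
[ 0.58552934 -0.02739361  0.125     ] 35.4167 [ 1.2  0.1 -0.2]
```

View pics/s7c.png

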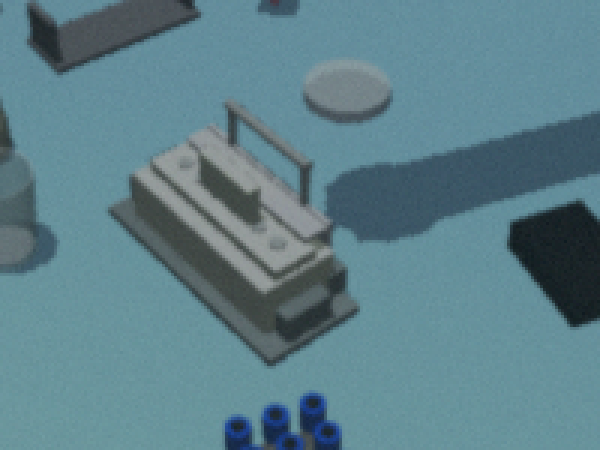

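```bash
python3 - <<'E'
from h import *
X,Z,H=setdock(); K,T=cam("scene")
Y=np.array([-X[1],X[0],0])
print([np.round(proj(K,T,[bar(t)+.05*Y,bar(t)-.05*Y]),1).tolist() for t in (0,.08)])
a,b=[cv2.cvtColor(cv2.imread(f"pics/scene{i}.png"),cv2.COLOR_BGR2GRAY)[205:250,288:330] for i in (0,7)]
b2=cv2.cvtColor(cv2.imread("pics/scene7.png"),cv2.COLOR_BGR2GRAY)[195:260,278:340]
bar_t=a[8:34,4:40]; r=cv2.matchTemplate(b2,bar_t,cv2.TM_CCOEFF_NORMED); print(r.max().round(2),np.subtract(cv2.minMaxLoc(r)[3],(14,18)))
cv2.imwrite("pics/cmp.png",cv2.resize(np.hstack([a,b]),None,fx=8,fy=8,interpolation=2))
# second push
pp,q=hook(0,-.030,.014,0); bot.move_linear(pp,q,.2,stop_force=12)
pp,q=hook(0,-.010,.014,0); s=bot.move_linear(pp,q,.02,stop_force=20); bot.sleep(.1); print("push",s,(bot.current_tool_pos()-bar(0))@X,np.round(bot.current_ft_force(),1))
p=np.array(bot.current_tool_pos()); bot.move_linear(p-.03*X,None,.1); bot.move_linear(p-.04*X+.16*Z,None,.25); bot.sleep(.2)
im=bot.get_image("scene"); cv2.imwrite("pics/scene8.png",im[...,::-1])
print(bot.current_time(),np.abs(im[205:250,288:330,1].astype(int)-cv2.imread("pics/scene7.png")[205:250,288:330,1]).mean())
E
```

```text
[[[322.0, 234.8], [297.7, 215.1]], [[324.6, 233.5], [300.2, 214.0]]]
0.92 [0 0]
push True -0.019220439561390447 [-0.5 -0.3  1.6]
38.7083 2.1333333333333333
```

The bar matches its initial shut position (0 px shift, where 0.08 rad would give about 2.6 px). The second push stopped at the same place to 0.1 mm. Handing in.

```bash
python3 -c "
from cell import bot
print(bot.current_time(),bot.current_tool_pos(),bot.current_ft_force()); bot.close_job()"
```

```text
38.7083 [ 0.52593102 -0.03195911  0.26881538] [ 0.32315846 -0.09332516 -0.92634738]
the job is handed in; nothing more can be done
```

The six-rod comb is in the dock with the door shut over it, and I handed the job in at 38.7 s with the arm clear. The interface reports no verdict, so this rests on my own checks.

**What I did:** I hooked the door bar with closed fingers and pulled it down to about 1.1 rad. I then lifted the comb from the right cradle, lowered it into the holes, let go, and pushed the door back up from in front of the bar.

**Last checks:**
- **Comb:** The tool stopped at z=0.0794 m, against 0.0798 m expected when fully seated. After I let go, the cameras put the grip centre at about z=0.09 m. Every reading was within 2 mm of the dock centre except one wrist-camera reading, 3 mm off in y.
- **Door:** A second push stopped within 0.1 mm of the first. The bar shows no pixel shift from the opening picture; 0.08 rad would show about 2.6 px.

**What went wrong or was not checked:**
- **First pull:** It stopped at about 0.85 rad, because the arm could not follow the tilted path. I finished it with less tilt.
- **First push to shut:** It stopped on its force limit, so I redid it along the door's arc.
- **Final views:** The top camera's network did not find the bar in the last check. The picture viewer had reached its 12-picture limit, so the last comparison was numerical only.
- **Other objects:** I did not measure the four-rod comb or the bystanders at the end. The arm met no unexpected contact near them.

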